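Hang the rinsed candle jars to drain

TASK

Two rinsed white candle jars stand mouth-down on the table. Hang each one, still mouth-down, on its own leaning peg of the draining rack: the tall jar on the long peg and the short jar on the short peg, pushed on until the inside of its base rests on the peg's tip, so that the rim hangs clear of the drip disc and it can drain. Do not drop the jars, leave both hanging at rest, and do not disturb the other things on the table.

Things in the scene. Friction and masses are not known exactly. Their poses are not given: they have to be found in the camera images.
- tall_jar: Tall narrow white ceramic jar, a plain round cylinder 58 mm in outside diameter, 120 mm high, wall 4 mm (inside diameter 50 mm), base 5 mm thick, about 0.2 kg. It starts mouth-down on the table. Origin: centre of its rim (mouth) plane; z runs along its axis from the mouth to the closed base, so z points up at the start. Inside depth 115 mm.
- tall_jar_floor (a point): Centre of the inside of the tall jar's base, 115 mm along z from its origin.
- short_jar: Short wide white ceramic jar, a plain round cylinder 66 mm in outside diameter, 80 mm high, wall 4 mm (inside diameter 58 mm), base 5 mm thick, about 0.18 kg. It starts mouth-down on the table. Origin: centre of its rim (mouth) plane; z runs along its axis from the mouth to the closed base, so z points up at the start. Inside depth 75 mm.
- short_jar_floor (a point): Centre of the inside of the short jar's base, 75 mm along z from its origin.
- long_peg: The longer of the rack's two fixed white pegs: 130 mm long, tapering from 32 mm diameter at the root to 20 mm near the rounded tip, on a round drip disc 84 mm across. It leans 35 degrees from vertical, up and towards the robot (turned with the rack). Origin: its root, on the disc's upper face, 115 mm above the table; z runs from root to tip; y is level, along the rack's bars.
- long_tip (a point): The long peg's tip, 130 mm along z from its root.
- short_peg: The shorter of the two pegs, 92 mm long, otherwise like the long one (same diameters, disc, lean, root height and axes). The pegs stand 160 mm apart along y, in either order, on a rack to the robot's left of the jars.
- short_tip (a point): The short peg's tip, 92 mm along z from its root.
- candle_a: Bystander: black candle jar with a teal lid, standing, 74 mm across, 91 mm high, beyond the jars. Origin under its centre.
- candle_b: Bystander: marbled candle jar with a teal lid, standing, 74 mm across, 91 mm high, close in front of the robot. Origin under its centre.
- tube: Bystander: white plastic tube lying flat, 160 mm long along its y, 44 mm across, between robot and rack. Origin under its centre.
- brush: Bystander: brush lying on the table, 170 mm long along its x, at the far right.
- bowl: Bystander: yellow bowl, 120 mm across, 50 mm high, beyond the jars. Origin under its centre.
- lid_a: Bystander: brass jar lid lying flat among the jars, 68 mm across, 11 mm thick. Origin under its centre.
- lid_b: Bystander: brass jar lid lying flat among the jars, 60 mm across, 11 mm thick. Origin under its centre.

How it is judged (in metres and radians):
At the end, for the whole second after the job is handed in: The tall jar hangs on the long peg and the short jar on the short peg, each mouth-down and seated: centre of its inside base within 26 mm of the peg's tip, its axis within 0.48 rad (27 degrees) of the peg's, its mouth centre 3 to 35 mm above the drip disc along the peg, released and at rest (distance between tall_jar_floor and long_tip below 0.026 m and angle between the z axis of tall_jar and the z axis of long_peg, either way round below 0.48 rad and z of tall_jar in the frame of long_peg between 0.003 and 0.035 m and linear speed of each of tall_jar, short_jar below 0.03 m/s and angular speed of each of tall_jar, short_jar below 0.3 rad/s and distance between short_jar_floor and short_tip below 0.026 m and angle between the z axis of short_jar and the z axis of short_peg, either way round below 0.48 rad and z of short_jar in the frame of short_peg between 0.003 and 0.035 m); the robot touches nothing.
It fails at once if the tall jar is dropped (moves faster than 0.7 m/s while the fingers do not hold it) (linear speed of tall_jar above 0.7 m/s and contact force between the fingers and tall_jar below 0.05 N).
It fails at once if the short jar is dropped (moves faster than 0.7 m/s while the fingers do not hold it) (linear speed of short_jar above 0.7 m/s and contact force between the fingers and short_jar below 0.05 N).
It fails at once if one of the other things on the table (candle jars, tube, brush, bowl, brass lids) is moved more than 30 mm (distance of any of candle_a, candle_b, tube, brush, bowl, lid_a, lid_b from where it was at the start of the episode above 0.03 m).
It also fails if it takes over 64 s, if anything falls off the work surface, if the arm or the gripper's body presses on something with over 40 N, if the wrist force passes 120 N, or if a joint passes its speed limit or range.

ROBOT

A 6-joint arm with a two-finger parallel gripper is mounted at the origin on the work surface. World frame = base frame: x ahead of the robot, y to its left, z up, the work surface at z = 0. Lengths are in m, angles in degrees, forces in N, time in s.
With the tool pointing down it reaches from about 0.4 to 0.825 m from the base axis. Payload 7 kg.
Tool frame: the origin (TCP) lies midway between the tips of the shut fingers; the grasp point (between the pads) lies r.grip_depth behind it (r.grip_depth is the distance from the TCP to the grasp point, in m); z points along the fingers, y is the line along which they close (so a half turn about z gives the same grasp; the last joint's range is limited). The gripper opens to 88 mm and grips with 3 to 60 N. Pads are 19 mm wide; open, the fingers measure 130 mm over their backs; the gripper's body (78 mm by 193 mm) begins 47 mm behind the grasp point.
Start: joints at [87.783, 20.546, 0.682, 0, -70.136, -16.507], TCP at [0.217, 0.639, 0.227] pointing down, gripper open.
Joint ranges: [-176.03, 176.03], [-82.01, 121.73], [-58.28, 71.71], [-173.87, 95.51], [-174.79, -0.11], [-173.66, 173.66]. Speed limits (degrees/s): [136.94, 136.94, 172.46, 180, 180, 180].

INTERFACE

Orientations are given as [roll, pitch, yaw] about the fixed x, y, z axes, in that order (R = Rz(yaw) Ry(pitch) Rx(roll)).
In Python, from plant import r gives the robot as it stands.
- The arm moves only by the shell command python3 drive.py 'ROWS' [OPENING] [FORCE]. ROWS is a JSON list of rows, 1 to 12 of them, each of 6 numbers: dx, dy, dz in m, then a rotation vector rx, ry, rz in degrees; each row is the pose to reach, as a shift and turn from the pose commanded when the command began, along the tool's axes at that moment; what a row does not reach only later rows make up. A row lasts 1/12 s, in which the tool goes at most 0.0417 m and 7.16 degrees, less where a joint would pass 70% of its speed; a pose out of reach is approached as far as the arm can. OPENING is the finger opening in m, set as the command begins (- or left out keeps the last). The fingers move at their own pace and stop on an object; FORCE is the grip in N (left out, the last holds). Time passes only in rows, so rows that do not move let the fingers close. It prints the time, the measured TCP pose, the force, the opening and the grip force at its end.
- r.get_state(): the state, without advancing time (a new reading comes with each control period).
- r.capture(name): name is "scene" or "top" or "wrist"; returns a dict with "frame" (420x560x3 uint8, red, green, blue), "z_map" (420x560 float32, m along the optical axis (not along the pixel's ray), 0 where there is no reading), "fx", "fy", "cx", "cy" (pixels), "D" ([k1, k2, p1, p2, k3] as OpenCV has them; the pictures are not rectified), "cam_to_world" (4x4, takes a point from camera to world coordinates). Camera axes: x right, y down, z forward; pixel columns grow to the right and rows downward; lengths in m; the calibration is good to about 2 mm. A picture is of the moment at which its call begins.
- r.close_job(): hands the job in; it is judged then, once.
The state is a dict: "time_s": time; "joints": joint angles; "qd": joint speeds; "joint_torque": joint torques, N m; "tcp_pos": TCP position; "eef_rot": TCP orientation; "contact_force": force on the tool from outside, world axes, zero at the start; "moment": the same for the moment, N m; "gripper_width": finger opening in m; "gripper_force": force on a finger pad.
Only numpy, scipy, OpenCV 4.12 (cv2) and the standard library are available. Lean on these libraries where they do the work, as an engineer would, in place of code of your own. Each camera call takes 0.05 s, during which the arm holds its last target. There are 200 camera calls.

## Working session

There is one attempt and no reset: what is moved stays moved. The work goes in short steps, Python scripts to look and compute and a shell command to move; the robot and the scene stay as the last step left them, time stands still between calls to the robot, and variables do not carry over. Pictures are saved under pics/ and viewed, at most 10 in all, crops included, and the job is handed in when it is done.

```bash
ls; mkdir -p pics
python3 - <<'E'
from plant import r
import cv2,numpy as np,pickle
print(r.get_state(), r.grip_depth)
d={}
for n in("scene","top"):
    c=r.capture(n); d[n]=c
    cv2.imwrite(f"pics/{n}0.png",c["frame"][:,:,::-1]); print(n,c["fx"],c["D"],np.round(c["cam_to_world"],3).tolist(), (c["z_map"]>0).mean())
pickle.dump(d,open("d0.pkl","wb"))
E
```

```text
drive.py
pics
plant.py
{'time_s': 0.0, 'joints': array([ 8.77825295e+01,  2.05924997e+01,  6.34422235e-01, -1.89818408e-02,
       -7.01347946e+01, -1.65077320e+01]), 'qd': array([ 0.07578852,  0.05236154, -0.0205352 ,  0.01933531,  0.033331  ,
       -0.01330937]), 'joint_torque': array([-2.03026202e-04, -5.82722497e+01,  2.93059462e+01,  6.99705586e+00,
        7.01544690e-03, -1.81405326e-04]), 'tcp_pos': array([0.21656176, 0.63881621, 0.22561917]), 'eef_rot': array([ 1.79905885e+02, -9.28294186e-03, -1.87316595e+01]), 'contact_force': array([-0.1756934 , -0.23526374, -0.02247761]), 'moment': array([-0.03807864, -0.00694723,  0.01873226]), 'gripper_force': 0.0, 'gripper_width': 0.087522340108843} 0.0188
scene 435.3698351925475 [-0.06123737  0.          0.          0.          0.        ] [[0.176, 0.618, -0.766, 1.377], [0.984, -0.127, 0.123, -0.236], [-0.022, -0.776, -0.63, 0.862], [0.0, 0.0, 0.0, 1.0]] 0.9957100340136055
top 440.51005155276624 [-0.05265245  0.          0.          0.          0.        ] [[-0.024, -0.984, 0.174, 0.32], [-1.0, 0.022, -0.011, -0.077], [0.007, -0.174, -0.985, 1.215], [0.0, 0.0, 0.0, 1.0]] 0.9961607142857143
```

View pics/scene0.png

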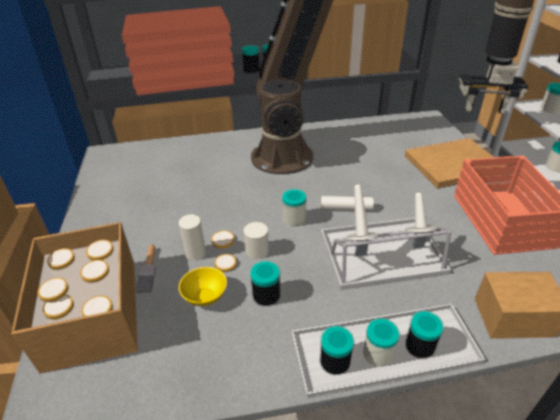

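View pics/top0.png

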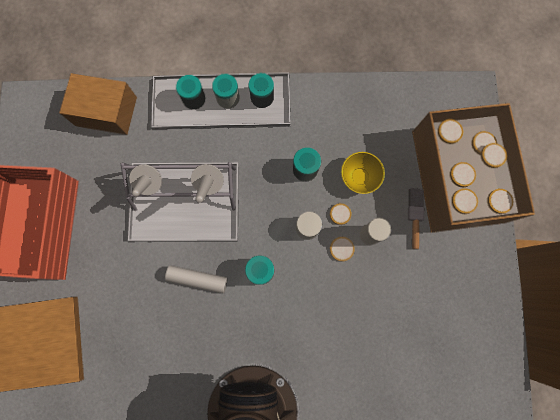

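The scene picture shows the tall jar at about (192,237) and the short jar at (256,240). The two pegs are at (360,215) and (420,215), and the left one looks longer. In the top picture the jars are at (379,229) and (309,224), and the pegs at (207,182) and (145,180). Next I'll measure them.

```bash
cat > h.py <<'E'
import cv2,numpy as np,pickle
def cloud(c):
    h,w=c["z_map"].shape
    u,v=np.meshgrid(np.arange(w,dtype=float),np.arange(h,dtype=float))
    K=np.array([[c["fx"],0,c["cx"]],[0,c["fy"],c["cy"]],[0,0,1]])
    n=cv2.undistortPoints(np.stack([u.ravel(),v.ravel()],1)[:,None],K,np.array(c["D"],float))[:,0]
    z=c["z_map"].ravel(); p=np.c_[n*z[:,None],z]
    T=np.array(c["cam_to_world"]); q=(p@T[:3,:3].T+T[:3,3]); q[z==0]=np.nan
    return q.reshape(h,w,3)
E
python3 - <<'E'
from h import *
d=pickle.load(open("d0.pkl","rb"))
P={n:cloud(d[n]) for n in d}
for n,boxes in {"top":{"tall":(379,229),"short":(309,224),"lid1":(340,214),"lid2":(341,250),"bowl":(363,173),"ca":(307,163),"cb":(260,270),"tube":(195,279),"brush":(415,215)},"scene":{"tall":(192,220),"short":(256,230)}}.items():
    for k,(u,v) in boxes.items():
        q=P[n][v,u]; print(n,k,np.round(q,3))
# jar tops by height
for n in P:
  for k,(h,x,y) in {"tall":(.12,*P['top'][229,379][:2]),"short":(.08,*P['top'][224,309][:2])}.items():
    q=P[n]; m=(abs(q[...,2]-h)<.008)&(np.hypot(q[...,0]-x,q[...,1]-y)<.05)
    s=q[m]; (c,rad)=cv2.minEnclosingCircle(s[:,:2].astype(np.float32)); print(n,k,m.sum(),np.round(s.mean(0),4),np.round(c,4),round(rad,4))
# rack
for n in P:
  q=P[n]; m=(q[...,0]>.3)&(q[...,0]<.65)&(q[...,1]>.1)&(q[...,1]<.42)&(q[...,2]>.135)&(q[...,2]<.3)
  k,lab,st,ce=cv2.connectedComponentsWithStats(m.astype(np.uint8))
  for i in range(1,k):
    if st[i,4]<40: continue
    s=q[lab==i]; t=s[s[:,2]>s[:,2].max()-.006]; b=s[s[:,2]<.15]
    print(n,"comp",st[i],"zmax",s[:,2].max().round(4),"top",t.mean(0).round(4), "min/max",s.min(0).round(3),s.max(0).round(3))
E
```

```text
top tall [ 0.458 -0.334  0.118]
top short [ 0.481 -0.16   0.079]
top lid1 [ 0.517 -0.253  0.007]
top lid2 [ 0.417 -0.252  0.004]
top bowl [ 0.633 -0.324  0.007]
top ca [ 0.642 -0.16   0.09 ]
top cb [ 0.364 -0.031  0.09 ]
top tube [0.346 0.143 0.04 ]
top brush [ 0.508 -0.46   0.017]
scene tall [ 0.457 -0.324  0.12 ]
scene short [ 0.485 -0.158  0.08 ]
scene tall 274 [ 0.4625 -0.332   0.118 ] [ 0.4579 -0.3327] 0.0311
scene short 340 [ 0.4864 -0.1586  0.078 ] [ 0.4844 -0.1574] 0.0351
top tall 412 [ 0.4576 -0.3339  0.1183] [ 0.4581 -0.3345] 0.0294
top short 492 [ 0.4808 -0.1603  0.0783] [ 0.4812 -0.1605] 0.0327
scene comp [357 185  10  45 180] zmax 0.2232 top [0.5323 0.1042 0.2203] min/max [0.527 0.1   0.136] [0.6   0.116 0.223]
scene comp [415 193  12  30 270] zmax 0.1933 top [0.5564 0.2621 0.1896] min/max [0.547 0.249 0.135] [0.604 0.275 0.193]
top comp [132 177  17  20 204] zmax 0.1924 top [0.5521 0.2606 0.1888] min/max [0.543 0.245 0.135] [0.602 0.27  0.192]
top comp [195 177  11  26 107] zmax 0.2256 top [0.5277 0.1046 0.2207] min/max [0.518 0.1   0.138] [0.597 0.115 0.226]
```

Run:
```python
from h import *
from scipy.optimize import least_squares
d=pickle.load(open("d0.pkl","rb"))
P={n:cloud(d[n]) for n in d}
L=np.radians(35)
def ax(yaw): return np.array([-np.sin(L)*np.cos(yaw),-np.sin(L)*np.sin(yaw),np.cos(L)])
S={}
for n in P:
  q=P[n]; im=d[n]["frame"].astype(int)
  for k,(y0,y1,ln) in {"long":(.06,.15,.13),"short":(.22,.31,.092)}.items():
    m=(q[...,0]>.48)&(q[...,0]<.65)&(q[...,1]>y0)&(q[...,1]<y1)&(q[...,2]>.14)&(q[...,2]<.23)
    kk,lab,st,ce=cv2.connectedComponentsWithStats(m.astype(np.uint8)); i=1+st[1:,4].argmax()
    s=q[lab==i]; S[n,k]=s
    def res(p):
        a=ax(p[2]); v=s-np.array([p[0],p[1],.115]); t=v@a; rad=np.linalg.norm(v-t[:,None]*a,axis=1)
        R=.016-.006*np.clip(t/ln,0,1); e=rad-R
        over=t>ln-.01
        e[over]=np.linalg.norm(v[over]-(ln-.01)*a,axis=1)-.01
        return e
    r=least_squares(res,[.6,(y0+y1)/2,0],loss="soft_l1",f_scale=.002)
    tip=np.r_[r.x[:2],.115]+ln*ax(r.x[2])
    print(n,k,len(s),"root",r.x[:2].round(4),"yaw",np.degrees(r.x[2]).round(1),"tip",tip.round(4),"rms",np.sqrt((res(r.x)**2).mean()).round(4),"zmax",s[:,2].max().round(4))
```

```text
scene long 399 root [0.5954 0.1014] yaw -1.0 tip [0.5209 0.1027 0.2215] rms 0.0017 zmax 0.2233
scene short 240 root [0.5983 0.2635] yaw -0.8 tip [0.5455 0.2643 0.1904] rms 0.0016 zmax 0.1933
top long 242 root [0.5951 0.1011] yaw -1.5 tip [0.5206 0.1031 0.2215] rms 0.0012 zmax 0.2256
top short 183 root [0.5981 0.2602] yaw -2.2 tip [0.5454 0.2622 0.1904] rms 0.0014 zmax 0.1924
```

Both views agree on the geometry: the long tip is at (0.521, 0.103, 0.2215), the short tip at (0.5455, 0.263, 0.190), with rack yaw about -1.1°. The jar radii and heights also match what was given. I'll do the short jar first.

```bash
cat > to.py <<'E'
import sys,numpy as np
from scipy.spatial.transform import Rotation as R
from plant import r
# usage: to.py x y z tilt_deg yaw : tool down, leaned outward by tilt about the peg's y
def to(x,y,z,tilt=0,yaw=0):
    s=r.get_state(); R0=R.from_euler("xyz",s["eef_rot"],degrees=True)
    R1=R.from_euler("z",yaw,degrees=True)*R.from_euler("y",-tilt,degrees=True)*R.from_euler("x",180,degrees=True)
    d=R0.inv().apply(np.array([x,y,z])-s["tcp_pos"]); w=(R0.inv()*R1).as_rotvec(degrees=True)
    print("delta",d.round(4).tolist(),w.round(2).tolist(),"dist",np.linalg.norm(d).round(3),"joints",s["joints"].round(0).tolist())
if __name__=="__main__": to(*map(float,sys.argv[1:]))
E
python3 to.py .482 -.16 .2
```

```text
delta [0.5079, 0.6713, 0.0268] [0.09, 0.0, -18.73] dist 0.842 joints [88.0, 21.0, 1.0, -0.0, -70.0, -17.0]
```

```bash
python3 drive.py '[[0.02,0.03,0,0,0,0],[0.04,0.06,0,0,0,0],[0.065,0.09,0,0,0,0],[0.09,0.12,0,0,0,0],[0.115,0.15,0,0,0,0],[0.14,0.18,0,0,0,0],[0.165,0.21,0,0,0,0],[0.19,0.24,0,0,0,0],[0.21,0.27,0,0,0,0],[0.23,0.3,0,0,0,0],[0.25,0.33,0,0,0,0],[0.26,0.345,0,0,0,0]]' 0.088 && python3 to.py .482 -.16 .2
```

```text
time_s: 1.1
tcp_pos: [0.3519, 0.2256, 0.2264]
eef_rot: [180.0, 0.0, -18.8]
contact_force: [0.4, -0.5, -0.8]
gripper_width: 0.0875
gripper_force: 0.0
delta [0.2473, 0.3232, 0.0265] [0.02, 0.02, -18.79] dist 0.408 joints [60.0, -5.0, -29.0, -0.0, -65.0, 11.0]
```

```bash
python3 drive.py '[[0.024,0.031,0,0,0,-3],[0.048,0.062,0,0,0,-6],[0.072,0.093,0,0,0,-9],[0.096,0.124,0.01,0,0,-12],[0.12,0.155,0.02,0,0,-15],[0.144,0.186,0.026,0,0,-18.8],[0.168,0.217,0.026,0,0,-18.8],[0.192,0.248,0.026,0,0,-18.8],[0.216,0.279,0.026,0,0,-18.8],[0.235,0.305,0.026,0,0,-18.8],[0.247,0.323,0.026,0,0,-18.8],[0.247,0.323,0.026,0,0,-18.8]]' && python3 to.py .482 -.16 .036
python3 - <<'E'
from plant import r; import cv2
from h import *
c=r.capture("wrist"); cv2.imwrite("pics/w1.png",c["frame"][:,:,::-1])
q=cloud(c); m=(abs(q[...,2]-.08)<.01)&(np.hypot(q[...,0]-.482,q[...,1]+.16)<.05)
s=q[m]; print(m.sum(), s.mean(0) if m.any() else 0, cv2.minEnclosingCircle(s[:,:2].astype(np.float32)) if m.any() else 0)
E
```

```text
time_s: 2.1
tcp_pos: [0.4828, -0.1594, 0.1997]
eef_rot: [180.0, 0.1, -0.1]
contact_force: [0.8, 0.8, 0.8]
gripper_width: 0.0877
gripper_force: 0.0
delta [-0.0005, 0.0005, 0.1637] [0.03, 0.1, -0.12] dist 0.164 joints [4.0, 6.0, -22.0, 0.0, -62.0, 86.0]
5408 [ 0.48328195 -0.16105159  0.0796298 ] ((0.4817969501018524, -0.16108053922653198), 0.033032678067684174)
```

```bash
python3 drive.py '[[-0.001,0.001,0.03,0,0,0],[-0.001,0.001,0.06,0,0,0],[-0.001,0.001,0.09,0,0,0],[-0.001,0.001,0.115,0,0,0],[-0.001,0.001,0.135,0,0,0],[-0.001,0.001,0.15,0,0,0],[-0.001,0.001,0.158,0,0,0],[-0.001,0.001,0.162,0,0,0],[-0.001,0.001,0.162,0,0,0]]' && python3 drive.py '[[0,0,0,0,0,0],[0,0,0,0,0,0],[0,0,0,0,0,0],[0,0,0,0,0,0],[0,0,0,0,0,0],[0,0,0,0,0,0],[0,0,0,0,0,0],[0,0,0,0,0,0]]' 0.04 35
```

```text
time_s: 2.9
tcp_pos: [0.4811, -0.1568, 0.0382]
eef_rot: [180.0, 0.1, 0.1]
contact_force: [0.0, 1.0, 0.6]
gripper_width: 0.0874
gripper_force: 0.0
time_s: 3.57
tcp_pos: [0.4821, -0.1573, 0.0395]
eef_rot: [180.0, -0.1, 0.1]
contact_force: [-1.2, -0.5, 6.2]
gripper_width: 0.0665
gripper_force: 35.0
```

```bash
python3 drive.py '[[0,0,-0.01,0,0,0],[0,0,-0.03,0,0,0],[0,0,-0.06,0,0,0],[0,0,-0.09,0,0,0],[0,0,-0.12,0,0,0],[0,0,-0.15,0,0,0],[0,0,-0.18,0,0,0],[0,0,-0.21,0,0,0],[0,0,-0.24,0,0,0],[0,0,-0.255,0,0,0],[0,0,-0.262,0,0,0],[0,0,-0.262,0,0,0]]' && python3 to.py .47 .263 .3
```

```text
time_s: 4.57
tcp_pos: [0.4816, -0.1571, 0.3022]
eef_rot: [-180.0, -0.2, 0.1]
contact_force: [0.4, -0.3, -2.0]
gripper_width: 0.0665
gripper_force: 35.0
delta [-0.0111, -0.4201, 0.0023] [-0.02, -0.15, 0.07] dist 0.42 joints [4.0, 2.0, -13.0, -0.0, -75.0, 86.0]
```

```bash
python3 drive.py '[[-0.003,-0.02,0,0,0,0],[-0.006,-0.055,0,0,0,0],[-0.011,-0.09,0,0,0,0],[-0.011,-0.13,0,0,0,0],[-0.011,-0.17,0,0,0,0],[-0.011,-0.21,0,0,0,0],[-0.011,-0.25,0,0,0,0],[-0.011,-0.29,0,0,0,0],[-0.011,-0.33,0,0,0,0],[-0.011,-0.37,0,0,0,0],[-0.011,-0.4,0,0,0,0],[-0.011,-0.42,0,0,0,0]]' && python3 drive.py '[[0,0,0,0,4,0],[0,0,0,0,8,0],[0,0,0,0,12,0],[0,0,0,0,16,0],[0,0,0,0,20,0],[0,0,0,0,24,0],[0,0,0,0,28,0],[0,0,0,0,32,0],[0,0,0,0,35,0],[0,0,0,0,35,0]]' && python3 to.py .509 .263 .242 35 -1.1
```

```text
time_s: 5.57
tcp_pos: [0.4686, 0.2653, 0.2981]
eef_rot: [179.9, 0.2, 0.2]
contact_force: [-0.2, -0.5, -1.2]
gripper_width: 0.0666
gripper_force: 35.0
time_s: 6.4
tcp_pos: [0.4679, 0.2603, 0.2967]
eef_rot: [179.6, -35.0, 0.4]
contact_force: [-0.2, -1.5, -3.6]
gripper_width: 0.0664
gripper_force: 35.0
delta [0.0023, -0.0028, 0.0684] [-0.48, 0.03, 1.21] dist 0.068 joints [67.0, -11.0, -50.0, 47.0, -47.0, -9.0]
```

```bash
python3 drive.py '[[0,-0.001,0.01,0,0,0],[0.001,-0.002,0.02,-0.5,0,1],[0.002,-0.003,0.03,-0.5,0,1.2],[0.002,-0.003,0.04,-0.5,0,1.2],[0.002,-0.003,0.04,-0.5,0,1.2],[0.002,-0.003,0.04,-0.5,0,1.2]]' && python3 to.py .509 .263 .242 35 -1.1
python3 - <<'E'
from plant import r; import cv2,pickle
d={n:r.capture(n) for n in("scene","top")}
pickle.dump(d,open("d1.pkl","wb"))
a=d["scene"]["frame"][90:300,300:540]; b=d["top"]["frame"][110:320,60:300]
cv2.imwrite("pics/s1.png",cv2.resize(cv2.hconcat([a,b])[:,:,::-1],None,fx=1.66,fy=1.66))
E
```

```text
time_s: 6.9
tcp_pos: [0.4946, 0.2647, 0.2677]
eef_rot: [-179.8, -34.9, -1.4]
contact_force: [0.5, 1.2, -1.1]
gripper_width: 0.0667
gripper_force: 35.0
delta [-0.0028, 0.0015, 0.0293] [-0.0, 0.13, -0.23] dist 0.029 joints [62.0, -6.0, -51.0, 52.0, -40.0, -12.0]
```

View pics/s1.png

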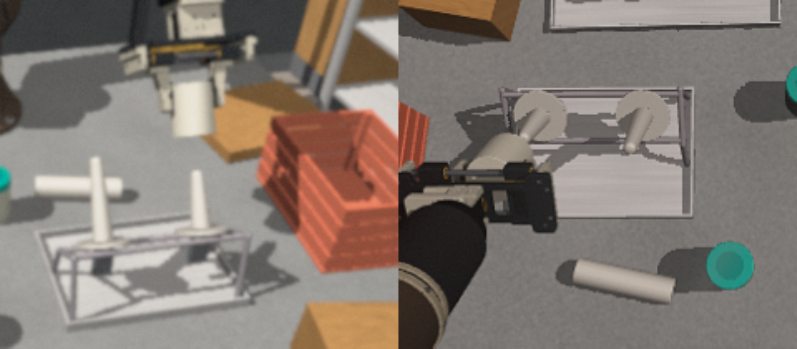

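The jar hangs tilted above the short peg: its mouth end is at about (192,133) in the crop and the peg tip at (198,172). I'll measure its axis from the point cloud before inserting.

```bash
cat > jar.py <<'E'
import sys
from h import *
from scipy.optimize import least_squares
def jar(d,tcp,rad,lo,hi,up=np.array([-.5735,.011,.819])):
    up=up/np.linalg.norm(up); ex=np.cross([0,1,0],up); ex/=np.linalg.norm(ex); ey=np.cross(up,ex)
    for n in d:
        q=cloud(d[n]); im=d[n]["frame"].astype(int); v=q-tcp; t=v@up; rr=np.linalg.norm(v-t[...,None]*up,axis=-1)
        m=(t>lo)&(t<hi)&(rr<rad+.012)&(im.min(-1)>90)&(im.max(-1)-im.min(-1)<60)
        s=v[m]
        if len(s)<30: print(n,len(s)); continue
        tt=s@up; X=s@ex; Y=s@ey
        f=lambda p: np.hypot(X-p[0]-p[2]*tt,Y-p[1]-p[3]*tt)-rad
        o=least_squares(f,[0,0,0,0],loss="soft_l1",f_scale=.002)
        print(n,len(s),"centre off ex,ey mm at tcp",(o.x[:2]*1e3).round(1),"tilt deg (ex,ey per up)",np.degrees(o.x[2:]).round(1),"rms mm",(1e3*np.sqrt((f(o.x)**2).mean())).round(2),"t range mm",(tt.min()*1e3).round(1),(tt.max()*1e3).round(1))
E
python3 - <<'E'
from jar import *
d=pickle.load(open("d1.pkl","rb"))
jar(d,np.array([.4946,.2647,.2677]),.033,-.055,-.003)
E
```

```text
scene 386 centre off ex,ey mm at tcp [-2.1  0.9] tilt deg (ex,ey per up) [-0.5  0. ] rms mm 1.76 t range mm -40.2 -3.1
top 208 centre off ex,ey mm at tcp [-1.3  0. ] tilt deg (ex,ey per up) [0.7 0.8] rms mm 0.77 t range mm -41.6 -3.2
```

```bash
python3 to.py .5553 .2622 .1656 35 -1.1
```

```text
delta [-0.0093, 0.0026, 0.1195] [-0.13, 0.05, -0.25] dist 0.12 joints [62.0, -6.0, -51.0, 52.0, -40.0, -12.0]
```

```bash
python3 drive.py '[[-0.002,0.001,0.012,0,0,0],[-0.004,0.002,0.024,0,0,0],[-0.006,0.0025,0.036,0,0,0],[-0.008,0.0025,0.048,0,0,0],[-0.008,0.0025,0.06,0,0,0],[-0.008,0.0025,0.072,0,0,0],[-0.008,0.0025,0.084,0,0,0],[-0.008,0.0025,0.096,0,0,0],[-0.008,0.0025,0.108,0,0,0],[-0.008,0.0025,0.116,0,0,0],[-0.008,0.0025,0.119,0,0,0],[-0.008,0.0025,0.119,0,0,0]]' && python3 to.py .561 .262 .1575 35 -1.1
```

```text
time_s: 8.0
tcp_pos: [0.5568, 0.2622, 0.1668]
eef_rot: [-179.7, -35.0, -1.4]
contact_force: [0.9, -0.1, -1.9]
gripper_width: 0.0663
gripper_force: 35.0
delta [-0.0018, 0.0001, 0.01] [-0.13, -0.01, -0.24] dist 0.01 joints [36.0, 4.0, -58.0, 94.0, -20.0, -37.0]
```

Run:
```python
from plant import r
import pickle
from jar import *
s=r.get_state(); print(s["joints"].round(2), s["tcp_pos"], s["eef_rot"])
d={n:r.capture(n) for n in("scene","top")}
jar(d,s["tcp_pos"],.033,-.042,-.003)
cv2.imwrite("pics/s2.png",cv2.resize(d["scene"]["frame"][130:290,320:500,::-1],None,fx=3,fy=3))
```

```text
[ 36.     4.45 -57.93  94.48 -20.2  -36.77] [0.55675429 0.26219865 0.16679087] [-179.70037624  -35.00654236   -1.39376171]
scene 380 centre off ex,ey mm at tcp [-1.1  1.1] tilt deg (ex,ey per up) [0.4 0.5] rms mm 1.75 t range mm -40.9 -3.1
top 139 centre off ex,ey mm at tcp [-1.6 -1.9] tilt deg (ex,ey per up) [-0.8 -3. ] rms mm 0.92 t range mm -41.0 -3.1
```

View pics/s2.png

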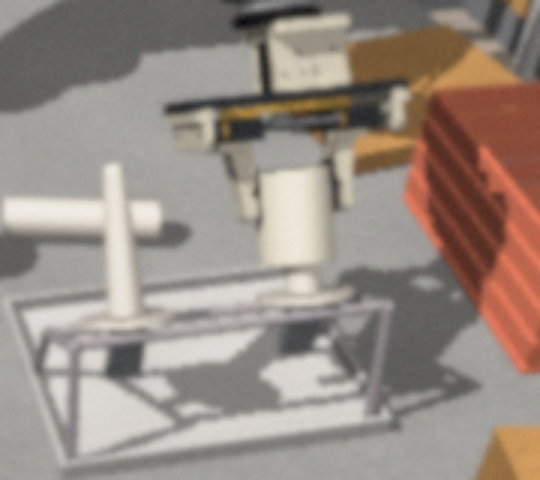

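The jar is well over the peg, with its rim at about (295,265) in the crop and a gap above the disc. J3 and J4 are close to their limits, so I'll ease the tilt by 5° before the last few millimetres.

```bash
python3 drive.py '[[0,0,0,0,-2,0],[0,0,0,0,-4,0],[0,0,0,0,-5,0],[0,0,0,0,-5,0]]' && python3 drive.py '[[0,0,0.002,0,0,0],[0,0,0.004,0,0,0],[0,0,0.006,0,0,0],[0,0,0.006,0,0,0],[0,0,0.006,0,0,0]]' && python3 -c "
from plant import r
s=r.get_state();print(s['joints'].round(1),s['moment'])"
```

```text
time_s: 8.43
tcp_pos: [0.5561, 0.2642, 0.168]
eef_rot: [-179.5, -30.0, -1.4]
contact_force: [-0.5, 0.2, -2.1]
gripper_width: 0.0667
gripper_force: 35.0
time_s: 8.85
tcp_pos: [0.5591, 0.2616, 0.1613]
eef_rot: [-179.7, -30.0, -1.4]
contact_force: [-0.5, 0.3, -1.8]
gripper_width: 0.0663
gripper_force: 35.0
[ 44.2   5.7 -53.8  69.1 -22.2 -19. ] [-0.0507928   2.01824751  0.01300393]
```

Joint margins are back. I'll step down until it touches.

```bash
python3 drive.py '[[0,0,0.0015,0,0,0],[0,0,0.003,0,0,0],[0,0,0.003,0,0,0],[0,0,0.003,0,0,0]]' && python3 drive.py '[[0,0,0.0015,0,0,0],[0,0,0.003,0,0,0],[0,0,0.003,0,0,0],[0,0,0.003,0,0,0]]'
```

```text
time_s: 9.18
tcp_pos: [0.5607, 0.2622, 0.1589]
eef_rot: [-179.7, -30.0, -1.4]
contact_force: [0.1, -0.4, -2.5]
gripper_width: 0.067
gripper_force: 35.0
time_s: 9.52
tcp_pos: [0.5621, 0.2627, 0.1572]
eef_rot: [-179.6, -30.1, -1.3]
contact_force: [-7.0, -1.4, 6.2]
gripper_width: 0.0666
gripper_force: 35.0
```

Contact: the base is on the tip. I'll back off slightly and release.

```bash
python3 drive.py '[[0,0,-0.001,0,0,0],[0,0,-0.001,0,0,0]]' && python3 drive.py '[[0,0,0,0,0,0],[0,0,0,0,0,0],[0,0,0,0,0,0],[0,0,0,0,0,0],[0,0,0,0,0,0],[0,0,0,0,0,0],[0,0,0,0,0,0],[0,0,0,0,0,0]]' 0.088 && python3 -c "
from plant import r
import cv2
c=r.capture('scene');cv2.imwrite('pics/s3.png',cv2.resize(c['frame'][130:290,320:500,::-1],None,fx=3,fy=3))"
```

```text
time_s: 9.68
tcp_pos: [0.5616, 0.2626, 0.1576]
eef_rot: [-179.7, -30.0, -1.4]
contact_force: [-1.3, -0.5, -1.1]
gripper_width: 0.0664
gripper_force: 35.0
time_s: 10.35
tcp_pos: [0.5616, 0.2625, 0.1573]
eef_rot: [-179.7, -30.0, -1.4]
contact_force: [-0.7, -0.1, -0.4]
gripper_width: 0.0879
gripper_force: 0.0
```

View pics/s3.png

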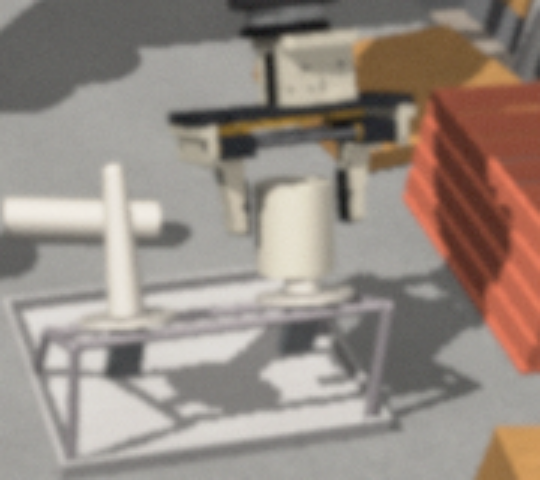

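The short jar hangs on its peg, with its rim at about (295,283) clear of the disc and the fingers off both sides. I'll retract along the tool axis.

```bash
python3 drive.py '[[0,0,-0.01,0,0,0],[0,0,-0.02,0,0,0],[0,0,-0.035,0,0,0],[0,0,-0.05,0,0,0],[0,0,-0.07,0,0,0],[0,0,-0.09,0,0,0],[0,0,-0.11,0,0,0],[0,0,-0.13,0,0,0],[0,0,-0.14,0,0,0]]'
python3 - <<'E'
from plant import r
from jar import *
from to import to
s=r.get_state(); print(s["joints"].round(0))
d={n:r.capture(n) for n in("scene","top")}
a=np.array([-.5735,.011,.819]); root=np.array([.598,.2615,.115])
c0=root+a*.055
jar(d,c0,.033,-.035,.03)
q=cloud(d["scene"]); v=q-root; m=(np.linalg.norm(q-root-a*.097,axis=-1)<.05)&(d["scene"]["frame"].min(-1)>90)&(v@a>.02)
print("max along peg",np.percentile((v@a)[m],99))
to(.45,.2,.33,0,0)
E
```

```text
time_s: 11.15
tcp_pos: [0.491, 0.2641, 0.2809]
eef_rot: [-179.5, -30.1, -1.4]
contact_force: [1.1, 0.3, 0.2]
gripper_width: 0.0877
gripper_force: 0.0
[ 63.  -6. -44.  39. -45.  -1.]
scene 641 centre off ex,ey mm at tcp [-7.8  1.3] tilt deg (ex,ey per up) [6.6 0.3] rms mm 1.69 t range mm -34.9 29.8
top 238 centre off ex,ey mm at tcp [-7.6 -0.2] tilt deg (ex,ey per up) [ 5.8 -2.5] rms mm 0.83 t range mm -34.8 29.4
max along peg 0.09771186206227633
delta [-0.0097, 0.0649, -0.0632] [-0.18, -30.1, -1.21] dist 0.091 joints [63.0, -6.0, -44.0, 39.0, -45.0, -1.0]
```

The short jar is seated: its floor is about 4 mm off the tip and the axis 6° off. Now the tall jar.

```bash
python3 drive.py '[[-0.002,0.01,-0.015,0,-4,0],[-0.004,0.02,-0.03,0,-9,0],[-0.006,0.03,-0.045,0,-14,-0.5],[-0.008,0.045,-0.063,0,-19,-1],[-0.01,0.065,-0.063,-0.2,-24,-1.2],[-0.01,0.065,-0.063,-0.2,-29,-1.2],[-0.01,0.065,-0.063,-0.2,-30.1,-1.2],[-0.01,0.065,-0.063,-0.2,-30.1,-1.2]]' && python3 to.py .458 -.334 .22
```

```text
time_s: 11.92
tcp_pos: [0.4516, 0.1984, 0.3262]
eef_rot: [179.7, 0.2, -0.3]
contact_force: [0.9, 0.3, -0.2]
gripper_width: 0.0877
gripper_force: 0.0
delta [0.0098, 0.5317, 0.1093] [0.33, 0.23, -0.32] dist 0.543 joints [47.0, 0.0, -12.0, 0.0, -78.0, 43.0]
```

```bash
python3 drive.py '[[0,0.025,0,0,0,0],[0,0.055,0,0,0,0],[0,0.09,0,0,0,0],[0,0.13,0,0,0,0],[0,0.17,0,0,0,0],[0,0.21,0,0,0,0],[0,0.25,0,0,0,0],[0,0.29,0.01,0,0,0],[0,0.33,0.02,0,0,0],[0,0.365,0.03,0,0,0],[0,0.4,0.04,0,0,0],[0,0.43,0.05,0,0,0]]' && python3 drive.py '[[0.003,0.025,0.015,0,0,0],[0.006,0.05,0.03,0,0,0],[0.01,0.075,0.045,0,0,0],[0.01,0.09,0.055,0,0,0],[0.01,0.102,0.059,0,0,0],[0.01,0.102,0.059,0,0,0],[0.01,0.102,0.059,0,0,0]]'
python3 - <<'E'
from plant import r
from to import to
from h import *
c=r.capture("wrist")
q=cloud(c); m=(abs(q[...,2]-.12)<.01)&(np.hypot(q[...,0]-.458,q[...,1]+.334)<.05)
s=q[m]; o=cv2.minEnclosingCircle(s[:,:2].astype(np.float32)); print(m.sum(), s.mean(0),o)
to(.458,-.334,.066)
E
```

```text
time_s: 12.92
tcp_pos: [0.4482, -0.2333, 0.2783]
eef_rot: [179.7, 0.1, -0.1]
contact_force: [1.8, 0.7, 0.6]
gripper_width: 0.0877
gripper_force: 0.0
time_s: 13.5
tcp_pos: [0.4585, -0.3334, 0.2205]
eef_rot: [179.7, 0.2, -0.1]
contact_force: [0.2, 0.4, 0.7]
gripper_width: 0.0878
gripper_force: 0.0
4806 [ 0.46014952 -0.33465503  0.11960743] ((0.4585198760032654, -0.33471691608428955), 0.029163066297769547)
delta [-0.0007, 0.0002, 0.1552] [0.26, 0.09, -0.1] dist 0.155 joints [-16.0, 11.0, -14.0, 0.0, -66.0, 106.0]
```

```bash
python3 drive.py '[[0,0.001,0.03,0,0,0],[0,0.001,0.06,0,0,0],[0,0.001,0.09,0,0,0],[0,0.001,0.115,0,0,0],[0,0.001,0.135,0,0,0],[0,0.001,0.147,0,0,0],[0,0.001,0.154,0,0,0],[0,0.001,0.154,0,0,0]]' && python3 drive.py '[[0,0,0,0,0,0],[0,0,0,0,0,0],[0,0,0,0,0,0],[0,0,0,0,0,0],[0,0,0,0,0,0],[0,0,0,0,0,0],[0,0,0,0,0,0],[0,0,0,0,0,0]]' 0.04 35
```

```text
time_s: 14.22
tcp_pos: [0.4585, -0.3341, 0.0663]
eef_rot: [179.8, 0.2, -0.0]
contact_force: [-0.4, -0.2, 0.8]
gripper_width: 0.0874
gripper_force: 0.0
time_s: 14.88
tcp_pos: [0.4591, -0.3352, 0.0674]
eef_rot: [179.8, 0.1, -0.1]
contact_force: [-0.2, 1.6, 5.7]
gripper_width: 0.0587
gripper_force: 34.8
```

```bash
python3 drive.py '[[0,0,-0.01,0,0,0],[0,0,-0.03,0,0,0],[0,0,-0.06,0,0,0],[0,0,-0.09,0,0,0],[0,0,-0.12,0,0,0],[0,0,-0.15,0,0,0],[0,0,-0.18,0,0,0],[0,0,-0.21,0,0,0],[0,0,-0.24,0,0,0],[0,0,-0.265,0,0,0],[0,0,-0.28,0,0,0],[0,0,-0.28,0,0,0]]' && python3 to.py .44 .102 .35
```

```text
time_s: 15.88
tcp_pos: [0.4599, -0.3346, 0.3511]
eef_rot: [179.6, -0.2, -0.1]
contact_force: [0.8, -0.5, -1.6]
gripper_width: 0.0583
gripper_force: 34.8
delta [-0.0207, -0.4366, -0.0017] [0.36, -0.19, -0.1] dist 0.437 joints [-16.0, 7.0, -1.0, 0.0, -81.0, 106.0]
```

```bash
python3 drive.py '[[-0.003,-0.02,0,0,0,0],[-0.006,-0.055,0,0,0,0],[-0.01,-0.09,0,0,0,0],[-0.014,-0.13,0,0,0,0],[-0.018,-0.17,0,0,0,0],[-0.02,-0.21,0,0,0,0],[-0.02,-0.25,0,0,0,0],[-0.02,-0.29,0,0,0,0],[-0.02,-0.33,0,0,0,0],[-0.02,-0.37,0,0,0,0],[-0.02,-0.405,0,0,0,0],[-0.02,-0.435,0,0,0,0]]' && python3 drive.py '[[0,0,0,0,4,0],[0,0,0,0,8,0],[0,0,0,0,12,0],[0,0,0,0,16,0],[0,0,0,0,20,0],[0,0,0,0,24,0],[0,0,0,0,28,0],[0,0,0,0,30,0],[0,0,0,0,30,0],[0,0,0,0,30,0]]' && python3 to.py .47 .103 .297 30 -1.1
```

```text
time_s: 16.88
tcp_pos: [0.4387, 0.1031, 0.3444]
eef_rot: [179.8, 0.2, -0.0]
contact_force: [1.5, -0.8, -1.3]
gripper_width: 0.0585
gripper_force: 34.8
time_s: 17.72
tcp_pos: [0.4391, 0.1006, 0.3444]
eef_rot: [179.7, -29.8, 0.1]
contact_force: [0.9, 0.4, -0.8]
gripper_width: 0.0586
gripper_force: 34.8
delta [0.0033, -0.0027, 0.0564] [-0.32, 0.19, 1.05] dist 0.057 joints [60.0, -25.0, -46.0, 31.0, -57.0, 16.0]
```

```bash
python3 drive.py '[[0.001,-0.001,0.01,0,0,0.5],[0.002,-0.002,0.025,0,0,1],[0.003,-0.003,0.04,-0.3,0,1],[0.003,-0.003,0.048,-0.3,0,1],[0.003,-0.003,0.048,-0.3,0,1],[0.003,-0.003,0.048,-0.3,0,1]]'
python3 - <<'E'
from plant import r
from jar import *
s=r.get_state(); print(s["joints"].round(0),s["tcp_pos"])
d={n:r.capture(n) for n in("scene","top")}
jar(d,s["tcp_pos"],.029,-.08,-.003,np.array([-.5,.01,.866]))
cv2.imwrite("pics/s4.png",cv2.resize(cv2.hconcat([d["scene"]["frame"][90:300,300:540],d["top"]["frame"][90:300,100:340]])[:,:,::-1],None,fx=1.66,fy=1.66))
E
```

```text
time_s: 18.22
tcp_pos: [0.4669, 0.1033, 0.3047]
eef_rot: [179.9, -29.8, -1.2]
contact_force: [-0.1, 0.1, -1.1]
gripper_width: 0.0584
gripper_force: 34.8
[ 54. -20. -49.  33. -48.  16.] [0.46688162 0.10332046 0.30473459]
scene 606 centre off ex,ey mm at tcp [-2.   0.3] tilt deg (ex,ey per up) [ 0.1 -0.1] rms mm 1.66 t range mm -67.9 -3.1
top 250 centre off ex,ey mm at tcp [-1.8  0.2] tilt deg (ex,ey per up) [ 0.2 -0.9] rms mm 0.51 t range mm -70.6 -3.4
```

View pics/s4.png

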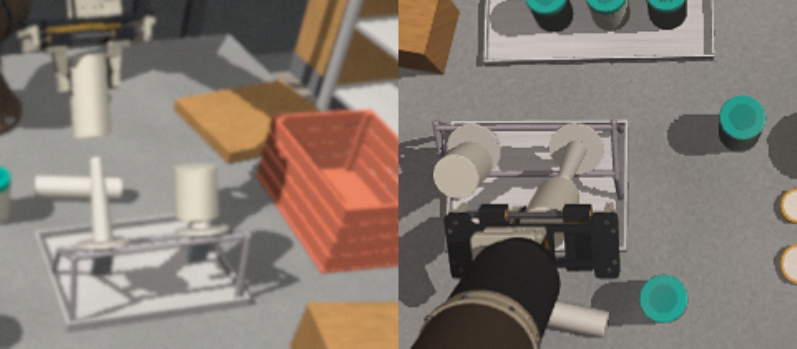

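The tall jar's mouth, at about (90,135) in the crop, is lined up over the long peg's tip at (96,160), and the short jar still hangs. Inserting along the peg's direction.

```bash
python3 drive.py '[[0,0,0.01,0,0,0],[0.001,0,0.02,0,0,0],[0.002,0,0.03,0,0,0],[0.002,0,0.04,0,0,0],[0.003,0,0.05,0,0,0],[0.004,0,0.06,0,0,0],[0.005,0,0.07,0,0,0],[0.006,0,0.08,0,0,0],[0.007,0,0.09,0,0,0],[0.007,0,0.09,0,0,0]]'
python3 - <<'E'
from plant import r
from jar import *
s=r.get_state(); print(s["joints"].round(1))
d={n:r.capture(n) for n in("scene","top")}
jar(d,s["tcp_pos"],.029,-.066,-.003,np.array([-.5,.01,.866]))
a=np.array([-.5735,.011,.819]); v=s["tcp_pos"]-[.595,.1013,.115]; print("s",v@a,"ex",v@[.819,0,.573],"y",v[1]-.011*(v@a))
E
```

```text
time_s: 19.15
tcp_pos: [0.5178, 0.1028, 0.2298]
eef_rot: [180.0, -29.8, -1.1]
contact_force: [0.7, 0.7, -1.2]
gripper_width: 0.0582
gripper_force: 34.8
[ 41.6 -10.  -54.9  43.4 -29.5  11.8]
scene 552 centre off ex,ey mm at tcp [-1.6  0.9] tilt deg (ex,ey per up) [ 0.6 -1.2] rms mm 1.67 t range mm -65.8 -3.1
top 173 centre off ex,ey mm at tcp [-2.  -0.5] tilt deg (ex,ey per up) [ 0.2 -0.9] rms mm 0.52 t range mm -65.6 -3.1
s 0.13835727920302204 ex 0.0025361697174412314 y -4.629282761544782e-05
```

```bash
python3 drive.py '[[0.001,0,0.008,0,0,0],[0.001,0,0.016,0,0,0],[0.002,0,0.024,0,0,0],[0.003,0,0.032,0,0,0],[0.003,0,0.036,0,0,0],[0.003,0,0.036,0,0,0]]' && python3 -c "
from plant import r
import numpy as np
s=r.get_state(); print(s['joints'].round(1))
a=np.array([-.5735,.011,.819]); v=s['tcp_pos']-np.array([.595,.1013,.115]); print('s',v@a,'ex',v@[.819,0,.573],'y',v[1]-.011*(v@a))"
```

```text
time_s: 19.75
tcp_pos: [0.5382, 0.1025, 0.2012]
eef_rot: [-180.0, -29.9, -1.1]
contact_force: [0.3, -0.8, -2.0]
gripper_width: 0.0586
gripper_force: 34.8
[ 35.3  -5.8 -57.5  53.  -21.8   6.4]
s 0.10322671012138522 ex 0.0028881020214095252 y 6.823757122481535e-05
```

```bash
python3 drive.py '[[0.001,0,0,0,-1.5,0],[0.002,0,0,0,-3,0],[0.002,0,0,0,-3.5,0],[0.002,0,0,0,-3.5,0]]' && python3 drive.py '[[0.001,0,0.006,0,0,0],[0.002,0,0.012,0,0,0],[0.002,0,0.014,0,0,0],[0.002,0,0.014,0,0,0]]' && python3 -c "
from plant import r
import numpy as np
s=r.get_state(); print(s['joints'].round(1))
a=np.array([-.5735,.011,.819]); v=s['tcp_pos']-np.array([.595,.1013,.115]); print('s',v@a,'ex',v@[.819,0,.573],'y',v[1]-.011*(v@a))"
```

```text
time_s: 20.08
tcp_pos: [0.5404, 0.104, 0.2036]
eef_rot: [-179.9, -26.5, -1.1]
contact_force: [-0.7, 0.5, -0.9]
gripper_width: 0.0585
gripper_force: 34.8
time_s: 20.42
tcp_pos: [0.5473, 0.1015, 0.189]
eef_rot: [179.9, -26.3, -1.1]
contact_force: [0.1, -0.3, -1.5]
gripper_width: 0.0586
gripper_force: 34.8
[ 37.   -2.8 -52.5  41.1 -24.7  16.5]
s 0.08796811457542282 ex 0.003343440309770971 y -0.0007579182882886148
```

Good margins. I'll creep to contact.

```bash
python3 drive.py '[[0,0,0.0015,0,0,0],[0.001,0,0.003,0,0,0],[0.001,0,0.003,0,0,0],[0.001,0,0.003,0,0,0]]' && python3 drive.py '[[0,0,0.001,0,0,0],[0,0,0.002,0,0,0],[0,0,0.002,0,0,0],[0,0,0.002,0,0,0]]'
```

```text
time_s: 20.75
tcp_pos: [0.55, 0.1021, 0.1879]
eef_rot: [-180.0, -26.4, -1.1]
contact_force: [0.4, -0.0, -1.9]
gripper_width: 0.0581
gripper_force: 34.8
time_s: 21.08
tcp_pos: [0.5508, 0.1022, 0.1861]
eef_rot: [-180.0, -26.4, -1.1]
contact_force: [0.2, 0.4, -2.0]
gripper_width: 0.0585
gripper_force: 34.8
```

```bash
python3 drive.py '[[0,0,0.001,0,0,0],[0,0,0.002,0,0,0],[0,0,0.002,0,0,0],[0,0,0.002,0,0,0]]' && python3 drive.py '[[0,0,0.001,0,0,0],[0,0,0.002,0,0,0],[0,0,0.002,0,0,0],[0,0,0.002,0,0,0]]'
```

```text
time_s: 21.42
tcp_pos: [0.5517, 0.1022, 0.1842]
eef_rot: [-180.0, -26.4, -1.1]
contact_force: [0.2, 0.2, -2.2]
gripper_width: 0.0585
gripper_force: 34.8
time_s: 21.75
tcp_pos: [0.5527, 0.1023, 0.1827]
eef_rot: [-180.0, -26.4, -1.1]
contact_force: [-1.8, 0.4, -0.2]
gripper_width: 0.0584
gripper_force: 34.8
```

Light contact at the expected depth. Releasing.

```bash
python3 drive.py '[[0,0,0,0,0,0],[0,0,0,0,0,0],[0,0,0,0,0,0],[0,0,0,0,0,0],[0,0,0,0,0,0],[0,0,0,0,0,0],[0,0,0,0,0,0],[0,0,0,0,0,0]]' 0.088 && python3 drive.py '[[0,0,-0.005,0,0,0],[0,0,-0.015,0,0,0],[0,0,-0.03,0,0,0],[0,0,-0.045,0,0,0],[0,0,-0.065,0,0,0],[0,0,-0.085,0,0,0],[0,0,-0.105,0,0,0],[0,0,-0.125,0,0,0],[0,0,-0.14,0,0,0],[0,0,-0.14,0,0,0]]'
python3 - <<'E'
from plant import r
from jar import *
d={n:r.capture(n) for n in("scene","top")}
a=np.array([-.5735,.011,.819])
for k,root,ln,rad,lo,hi in(("tall",np.array([.595,.1013,.115]),.13,.029,-.05,.045),("short",np.array([.598,.2615,.115]),.092,.033,-.035,.03)):
    mid=root+a*(ln-.055 if k=="tall" else .055); print(k); jar(d,mid,rad,lo,hi)
    for n in d:
        q=cloud(d[n]); v=q-root; t=v@a; rr=np.linalg.norm(v-t[...,None]*a,axis=-1); m=(rr<.045)&(t>.03)&(t<ln+.03)&(d[n]["frame"].min(-1)>80); print(n,"top s",np.percentile(t[m],99).round(4))
cv2.imwrite("pics/s5.png",cv2.resize(cv2.hconcat([d["scene"]["frame"][90:300,300:540],d["top"]["frame"][90:300,100:340]])[:,:,::-1],None,fx=1.66,fy=1.66))
E
```

```text
time_s: 22.42
tcp_pos: [0.5526, 0.1023, 0.1826]
eef_rot: [-180.0, -26.4, -1.1]
contact_force: [0.8, -0.0, -0.0]
gripper_width: 0.0875
gripper_force: 0.0
time_s: 23.25
tcp_pos: [0.4902, 0.1044, 0.3117]
eef_rot: [-179.7, -26.6, -1.2]
contact_force: [0.3, 0.2, 0.2]
gripper_width: 0.0877
gripper_force: 0.0
tall
scene 826 centre off ex,ey mm at tcp [1.6 1.2] tilt deg (ex,ey per up) [ 8.9 -1. ] rms mm 1.75 t range mm -49.8 45.0
top 223 centre off ex,ey mm at tcp [1.5 0.1] tilt deg (ex,ey per up) [ 9. -1.] rms mm 0.44 t range mm -49.6 44.7
scene top s 0.1339
top top s 0.1362
short
scene 641 centre off ex,ey mm at tcp [-7.8  1.2] tilt deg (ex,ey per up) [6.8 0.2] rms mm 1.79 t range mm -34.9 30.0
top 239 centre off ex,ey mm at tcp [-7.5 -0.3] tilt deg (ex,ey per up) [ 5.8 -2.6] rms mm 0.81 t range mm -34.6 29.9
scene top s 0.0974
top top s 0.0986
```

View pics/s5.png

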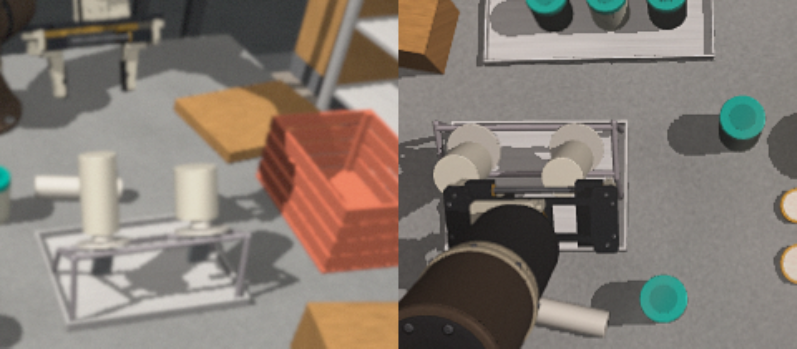

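Both jars hang seated and at rest. The tall one is about 10 mm off its tip and 9° off the peg's axis, the short one about 4 mm and 6°. The gripper is clear above them.

```bash
python3 -c "
from plant import r
print(r.close_job())"
```

```text
the job is handed in; nothing more can be done
None
```

I hung the tall jar on the long peg and the short jar on the short peg, checked with the cameras that both were seated, and handed the job in at about 23 s; no verdict was returned.

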